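# Clear the keyboard and shut the laptop

## Robot

A 6-joint arm with a two-finger parallel gripper is mounted at the origin on the work surface. World frame = base frame: x ahead of the robot, y to its left, z up, the work surface at z = 0. Lengths are in m, angles in rad, forces in N, time in s.
With the tool pointing down it reaches from about 0.4 to 0.825 m from the base axis. Payload 7 kg.
Tool frame: the origin (TCP) lies between the finger pads; the fingertips stand 11 mm ahead of it and the grasp point (between the pads) lies 8 mm behind it; x points along the fingers, z is the direction in which the jaws open and shut, and the axes are right-handed (so a half turn about x gives the same grasp; the last joint's range is limited). The gripper opens to 88 mm and grips with 3 to 60 N. Pads are 19 mm wide; open, the fingers measure 130 mm over their backs; the gripper's body (78 mm by 193 mm) begins 47 mm behind the grasp point.
Start: joints at [-1.033, 0.359, 0.012, 0, -1.224, -0.288], TCP at [0.167, -0.654, 0.238] pointing down, gripper open.
Joint ranges: [-3.07, 3.07], [-1.43, 2.12], [-1.02, 1.25], [-3.03, 1.67], [-3.05, -0], [-3.03, 3.03]. Speed limits (rad/s): [2.39, 2.39, 3.01, 3.14, 3.14, 3.14].

## Interface

Orientations are given as [roll, pitch, yaw] about the fixed x, y, z axes, in that order (R = Rz(yaw) Ry(pitch) Rx(roll)).
In Python, from station import arm gives the robot as it stands.
- The arm moves only by the tool jog_arm, never from a script. Its argument "motion" is a list of rows, each an object of numbers: "dx", "dy", "dz": the shift along the tool's x, y, z in m; "twist": the turn about the tool's x in degrees. In form: [{"dx": .., "dy": .., "dz": .., "twist": ..}, ...]. A call has 1 to 20 rows; each row is the pose to reach, as a shift and turn from the pose commanded when the call began, along the tool's axes at that moment; what a row does not reach only later rows make up. A row lasts 1/12 s, in which the tool goes at most 41.7 mm and 7.16 degrees, less where a joint would pass 70% of its speed; a pose out of reach is approached as far as the arm can. A call with a gripper value outside its range is refused whole. "gripper" is the finger opening in m, from 0 to 0.0876, set as the call begins (left out, the last holds). The fingers move at their own pace and stop on an object; "newtons" is the grip in N (left out, the last holds). Time passes only in rows, so rows that repeat a pose let the fingers close. It gives the time, the measured TCP pose, the force and the opening at its end, in the units of the state.
- arm.get_state(): the state, without advancing time (a new reading comes with each control period).
- arm.grab_frame(name): name is "scene" or "top" or "wrist"; returns the picture (400x640x3 uint8, red, green, blue); there is no depth.
- arm.camera_model(name): a dict with "camera_matrix" (3x3 intrinsics, pixels), "eye" and "attitude" of the camera in the world. Camera axes: x right, y down, z forward; pixel columns grow to the right and rows downward; lengths in m; the calibration is good to about 2 mm. A picture is of the moment at which its call begins: read the wrist's pose just before it. camera_model takes no time and is no camera call; for the wrist camera it gives the pose at the moment of the call.
- arm.job_done(): hands the job in, once; it reports no verdict.
The state is a dict: "t": time; "q": joint angles; "qd": joint speeds; "joint_efforts": joint torques, N m; "eef_pos": TCP position; "ee_rot": TCP orientation; "force": force on the tool from outside, world axes, zero at the start; "moment": the same for the moment, N m; "width": finger opening in m.
Only numpy, scipy, OpenCV 4.12 (cv2) and the standard library are available. Lean on these libraries where they do the work, as an engineer would, in place of code of your own. Each camera call takes 0.05 s, during which the arm holds its last target.

## Task

Shut the laptop at the end of the shift: first push the marker off the laptop's keyboard so that it lies on the counter, then push the raised screen over and press it down until the laptop is fully closed. Only push with the fingers: do not pick anything up. Be gentle: do not slam or force the screen, do not shove the laptop along the counter, and leave the mouse, cartridge, jar and barcode reader alone.

Things in the scene. Friction and masses are not known exactly. Their poses are not given: they have to be found in the camera images.
- laptop: Open dark grey laptop, loose on rubber feet, about 1.7 kg. Base 212 mm deep (its x), 300 wide (its y); deck (keys and palm rest, level) 18 mm above the counter. Origin: centre of the base's underside. Its +x points from the user's front edge (touchpad, x = -106 mm) to the hinge; y along the hinge; z up. Counter clear for 70 mm before the front edge and 150 mm behind the base.
- lid (a joint): Screen angle, rad: 0 = shut flat, 1.57 = upright, more = leaning back; starts at 1.65 to 2.0. Stiff hinge (0.6 N m friction, 3 to 5 N at the edge): it stays at any angle it is left, so press it right down. The lid is a plate 6 mm thick, 300 wide, reaching 204 mm from hinge to free edge; shut, its top face is 24.5 mm above the counter.
- hinge (a point): Middle of the hinge line, on the lid's mid-thickness: in the laptop's frame x = +100 mm, y = 0, 21.5 mm above the counter. Same axes as the laptop.
- lid_edge (a point): Middle of the lid's free edge (top edge while open), at mid-thickness, 204 mm from the hinge; about 0.21 m above the counter at the start.
- marker: Capped marker pen, grey barrel, black cap, 135 mm long, 14 thick, 22 g; a pocket clip on the cap stands out 4 mm and hinders rolling. Lies on the deck over front keys or palm rest, within 0.4 rad of parallel to the hinge; can be rolled off the front edge (18 mm drop). Left there it blocks the lid. Origin: on its axis at mid-length, 7 mm above its support; its x runs to the cap.
- mouse: Black computer mouse, 100 x 58 mm, 34 mm high, on the counter to the user's left of the laptop. Origin: centre of its underside. Leave alone.
- cartridge: Upright white test cartridge, foot 46 x 34 mm, 66 mm high, on the counter to the left of the laptop near its back. Origin: centre of its underside. Leave alone.
- jar: Capped specimen jar, 56 mm across, 66 mm high, on the counter a hand's width in front of the laptop. Origin: centre of its underside. Leave alone.
- reader: White barcode reader on a round foot 96 mm across, 170 mm high, on the counter well behind the laptop's screen. Origin: centre of its foot's underside. Leave alone.
Mind the look-alikes: they are no part of the job. Of the things that look like the marker, the middle-sized one is meant.

How it is judged:
By the outcome, as a careful person would: the job done as asked, in the order asked, and still so for the second after the job is handed in, with the robot touching nothing.
It also fails if it takes over 64 s, if anything falls off the work surface, if the arm or the gripper's body presses on something with over 40 N, if the wrist force passes 120 N, or if a joint passes its speed limit or range.

## Working session

There is one attempt and no reset: what is moved stays moved. The work goes in short steps, Python scripts to look and compute and a tool call to move; the robot and the scene stay as the last step left them, time stands still between calls to the robot, and variables do not carry over. Pictures are saved under pics/ and viewed, and the job is handed in when it is done.

Besides the shell and the picture viewer there is one more tool, called after "Call:" by a JSON object that holds its "op" and its "data", one argument or row to a line. jog_arm: Moves the arm, as the interface text tells. Its arguments: {"type":"object","properties":{"motion":{"type":"array"},"gripper":{"type":"number"},"newtons":{"type":"number"}},"required":["motion"]}

```bash
mkdir -p pics; ls
python3 - <<'E'
from station import arm
import cv2
s=arm.get_state()
for k,v in s.items(): print(k,v)
for n in("scene","top"):
    m=arm.camera_model(n); print(n,m)
    cv2.imwrite(f"pics/{n}0.png",arm.grab_frame(n)[:,:,::-1])
E
```

```text
pics
t 0.0
q [-1.03293952e+00  3.59401595e-01  1.10650502e-02 -3.72508817e-04
 -1.22408883e+00 -2.88116559e-01]
qd [-0.00048704 -0.00148861  0.00033879  0.00100735  0.00023333 -0.00089195]
joint_efforts [ 1.78894206e-03 -5.82718492e+01  2.93050539e+01  6.99776441e+00
  6.57933037e-03 -1.67744938e-04]
eef_pos [ 0.16670644 -0.6536064   0.23661182]
ee_rot [0.07640643 1.56913006 1.89681614]
force [0.3292442  1.18943966 0.1134047 ]
moment [ 0.03173349  0.01346062 -0.05413066]
width 0.0876623296915457
scene {'camera_matrix': array([[419.06781108,   0.        , 317.5715842 ],
       [  0.        , 419.06781108, 200.41710381],
       [  0.        ,   0.        ,   1.        ]]), 'eye': array([ 1.08071883, -0.6066263 ,  1.08538477]), 'attitude': array([-2.53583105,  0.01186643,  0.73747748])}
top {'camera_matrix': array([[368.27651175,   0.        , 318.72234927],
       [  0.        , 368.27651175, 201.8402261 ],
       [  0.        ,   0.        ,   1.        ]]), 'eye': array([ 0.52097123, -0.0709129 ,  0.87319217]), 'attitude': array([-3.02604034e+00,  2.21470585e-03, -1.59505774e+00])}
```

View pics/scene0.png

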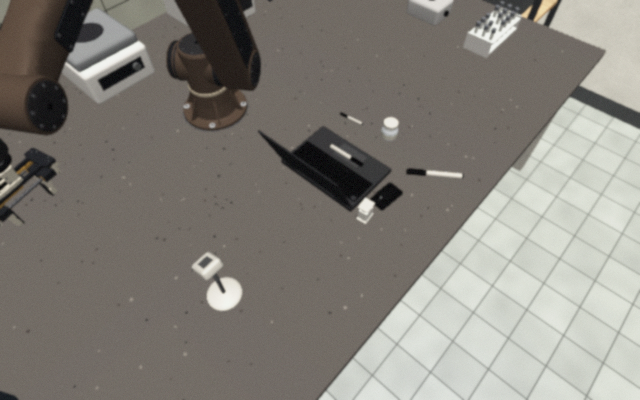

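View pics/top0.png

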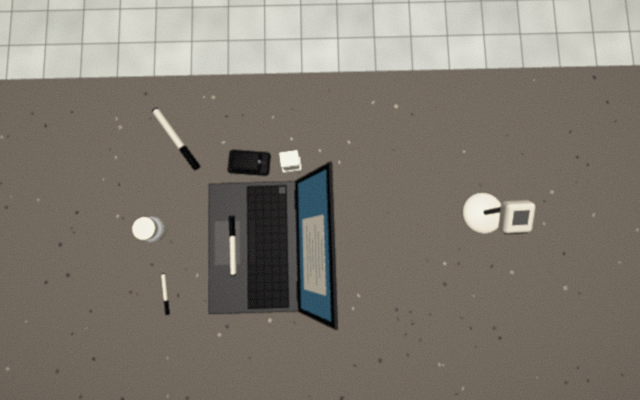

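The top view shows three marker-like pens: a large one at (155,110)–(197,167) and a small one at (164,275)–(167,313), both on the counter, and a mid-sized one on the palm rest at (232,217)–(234,275). The one on the laptop fits the description. I'll measure all three and check it in an enlarged crop.

```bash
cat > h.py <<'E'
import numpy as np, cv2
from scipy.spatial.transform import Rotation as R
from station import arm
def ray(n,px,m=None):
    m=m or arm.camera_model(n)
    d=np.linalg.inv(m["camera_matrix"])@np.array([px[0],px[1],1.])
    return np.array(m["eye"]),R.from_euler('xyz',m["attitude"]).as_matrix()@d
def onz(n,px,z,m=None):
    e,d=ray(n,px,m); return e+d*(z-e[2])/d[2]
def proj(n,P):
    m=arm.camera_model(n); A=R.from_euler('xyz',m["attitude"]).as_matrix()
    c=A.T@(np.array(P)-m["eye"]); u=m["camera_matrix"]@c; return u[:2]/u[2]
E
python3 - <<'E'
from h import *
np.set_printoptions(precision=4,suppress=True)
im=cv2.imread("pics/top0.png")
cv2.imwrite("pics/crop0.png",cv2.resize(im[95:335,130:350],None,fx=2.5,fy=2.5,interpolation=cv2.INTER_CUBIC))
for nm,a,b,z in [("large",(155,110),(197,167),.008),("mid",(232,217),(234,275),.025),("small",(164,275),(167,313),.006)]:
    A,B=onz("top",a,z),onz("top",b,z); print(nm,A,B,np.linalg.norm(A-B))
# base corners
for p in [(208,183),(208,313),(298,312),(297,181)]: print(p,onz("top",p,.018))
for p in [(330,164),(337,327)]: print('lid',p,onz("top",p,.21))
for p in [(147,229)]: print('jar',onz("top",p,.066))
for p in [(228,150),(270,174)]: print('mouse',onz("top",p,.02))
print('cart',onz("top",(290,161),.066)); print('reader',onz("top",(482,213),.01),onz("top",(518,217),.15))
E
```

```text
large [0.8565 0.3221 0.008 ] [0.7125 0.2177 0.008 ] 0.17793284544583618
mid [0.5891 0.1296 0.025 ] [0.4572 0.1247 0.025 ] 0.13201870525020018
small [0.4597 0.2914 0.006 ] [0.3737 0.2825 0.006 ] 0.08642328174347286
(208, 183) [0.6713 0.188  0.018 ]
(208, 313) [0.3735 0.1849 0.018 ]
(298, 312) [ 0.3709 -0.0185  0.018 ]
(297, 181) [ 0.6709 -0.0215  0.018 ]
lid (330, 164) [ 0.6673 -0.0937  0.21  ]
lid (337, 327) [ 0.3775 -0.0978  0.21  ]
jar [0.564 0.306 0.066]
mouse [0.7491 0.1407 0.02  ]
mouse [0.6888 0.0416 0.02  ]
cart [ 0.7081 -0.0094  0.066 ]
reader [ 0.5854 -0.4542  0.01  ] [ 0.5653 -0.4621  0.15  ]
```

View pics/crop0.png

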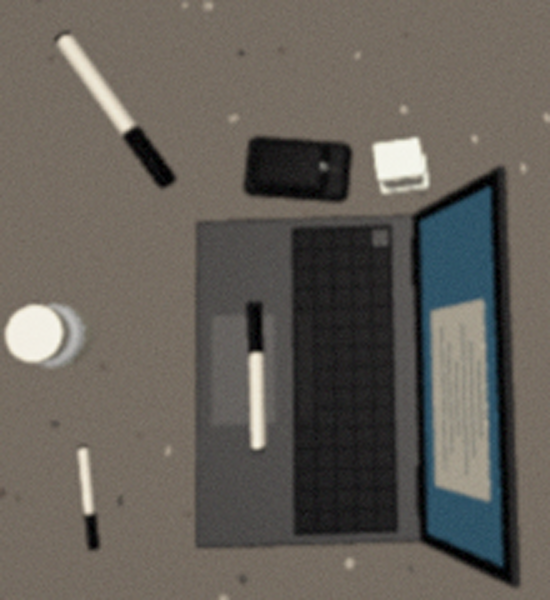

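The crop confirms it: the mid-sized pen is 132 mm long and lies on the touchpad with its cap toward +x. The other two measure about 178 mm and 86 mm and lie on the counter. Laptop +x points along world −y, with the front edge at y≈0.187, the hinge at y≈−0.02, and the lid at about 1.95 rad. Next I'll work out the tool-axis shifts.

```bash
cat >> h.py <<'E'
def plan(P,yawjaw=None):
    s=arm.get_state(); M=R.from_euler('xyz',s["ee_rot"]).as_matrix()
    print("tool axes",M.round(3).tolist(),"d",(M.T@(np.array(P)-s["eef_pos"])).round(4), "jaw deg",np.degrees(np.arctan2(M[1,2],M[0,2])).round(2))
E
python3 - <<'E'
from h import *
for P in [(.167,-.654,.36),(.40,-.40,.36),(.523,.085,.36),(.523,.085,.1)]: plan(P)
E
```

```text
tool axes [[-0.001, -0.969, -0.247], [0.001, -0.247, 0.969], [-1.0, 0.0, 0.002]] d [-0.1233 -0.0002 -0.0002] jaw deg 104.31
tool axes [[-0.001, -0.969, -0.247], [0.001, -0.247, 0.969], [-1.0, 0.0, 0.002]] d [-0.123  -0.2887  0.1883] jaw deg 104.31
tool axes [[-0.001, -0.969, -0.247], [0.001, -0.247, 0.969], [-1.0, 0.0, 0.002]] d [-0.1224 -0.5277  0.6279] jaw deg 104.31
tool axes [[-0.001, -0.969, -0.247], [0.001, -0.247, 0.969], [-1.0, 0.0, 0.002]] d [ 0.1376 -0.5278  0.6275] jaw deg 104.31
```

Call:
{"op": "jog_arm", "data": {
  "motion": [
    {"dx": -0.04,"dy": 0,"dz": 0,"twist": 0},
    {"dx": -0.08,"dy": 0,"dz": 0,"twist": 0},
    {"dx": -0.12,"dy": 0,"dz": 0,"twist": 0},
    {"dx": -0.12,"dy": -0.03,"dz": 0.02,"twist": -6},
    {"dx": -0.12,"dy": -0.06,"dz": 0.04,"twist": -12},
    {"dx": -0.12,"dy": -0.09,"dz": 0.06,"twist": -18},
    {"dx": -0.12,"dy": -0.12,"dz": 0.08,"twist": -24},
    {"dx": -0.12,"dy": -0.15,"dz": 0.1,"twist": -30},
    {"dx": -0.12,"dy": -0.18,"dz": 0.12,"twist": -36},
    {"dx": -0.12,"dy": -0.21,"dz": 0.14,"twist": -42},
    {"dx": -0.12,"dy": -0.24,"dz": 0.16,"twist": -48},
    {"dx": -0.12,"dy": -0.27,"dz": 0.18,"twist": -54},
    {"dx": -0.12,"dy": -0.29,"dz": 0.21,"twist": -60},
    {"dx": -0.12,"dy": -0.31,"dz": 0.24,"twist": -66},
    {"dx": -0.12,"dy": -0.33,"dz": 0.27,"twist": -72},
    {"dx": -0.12,"dy": -0.35,"dz": 0.3,"twist": -75.7},
    {"dx": -0.12,"dy": -0.37,"dz": 0.33,"twist": -75.7},
    {"dx": -0.12,"dy": -0.39,"dz": 0.36,"twist": -75.7}
  ],
  "gripper": 0.07
}}

```text
t: 1.6
eef_pos: [0.4558, -0.207, 0.3574]
ee_rot: [-1.098, 1.571, 2.044]
force: [1.2, -0.0, 0.5]
width: 0.0699
```

Run:
```python
from h import *
plan((.523,.085,.35));plan((.523,.085,.1)); s=arm.get_state();print(s['eef_pos'],s['q'],s['width'])
```

```text
tool axes [[-0.0, 0.001, -1.0], [0.0, -1.0, -0.001], [-1.0, -0.0, 0.0]] d [ 0.0075 -0.292  -0.0674] jaw deg -179.97
tool axes [[-0.0, 0.001, -1.0], [0.0, -1.0, -0.001], [-1.0, -0.0, 0.0]] d [ 0.2575 -0.2919 -0.0675] jaw deg -179.97
[ 0.45575215 -0.20700601  0.35744856] [-3.32819471e-02  8.44869546e-03 -1.55901556e-01 -2.04762068e-04
 -1.40655813e+00  3.39217062e-02] 0.06993230343056188
```

Call:
{"op": "jog_arm", "data": {
  "motion": [
    {"dx": 0,"dy": -0.03,"dz": -0.01,"twist": 0},
    {"dx": 0,"dy": -0.07,"dz": -0.02,"twist": 0},
    {"dx": 0,"dy": -0.11,"dz": -0.03,"twist": 0},
    {"dx": 0,"dy": -0.15,"dz": -0.04,"twist": 0},
    {"dx": 0,"dy": -0.19,"dz": -0.05,"twist": 0},
    {"dx": 0,"dy": -0.23,"dz": -0.06,"twist": 0},
    {"dx": 0,"dy": -0.27,"dz": -0.067,"twist": 0},
    {"dx": 0.01,"dy": -0.292,"dz": -0.067,"twist": 0},
    {"dx": 0.04,"dy": -0.292,"dz": -0.067,"twist": 0},
    {"dx": 0.08,"dy": -0.292,"dz": -0.067,"twist": 0},
    {"dx": 0.12,"dy": -0.292,"dz": -0.067,"twist": 0},
    {"dx": 0.16,"dy": -0.292,"dz": -0.067,"twist": 0},
    {"dx": 0.2,"dy": -0.292,"dz": -0.067,"twist": 0},
    {"dx": 0.24,"dy": -0.292,"dz": -0.067,"twist": 0},
    {"dx": 0.257,"dy": -0.292,"dz": -0.067,"twist": 0},
    {"dx": 0.257,"dy": -0.292,"dz": -0.067,"twist": 0},
    {"dx": 0.257,"dy": -0.292,"dz": -0.067,"twist": 0}
  ]
}}

```text
t: 3.02
eef_pos: [0.5224, 0.0829, 0.1001]
ee_rot: [0.646, 1.568, -2.495]
force: [0.5, -0.7, 0.9]
width: 0.0699
```

Run:
```python
from h import *
plan((.523,.085,.032)); print(arm.get_state()['eef_pos'],arm.get_state()['force'])
a=arm.grab_frame("wrist")[:,:,::-1];b=arm.grab_frame("scene")[:,:,::-1]
cv2.imwrite("pics/w1.png",a);cv2.imwrite("pics/s1.png",cv2.resize(b[80:280,200:500],None,fx=2.5,fy=2.5))
```

```text
tool axes [[-0.002, 0.001, -1.0], [-0.002, -1.0, -0.001], [-1.0, 0.002, 0.002]] d [ 0.0681 -0.0022 -0.0008] jaw deg -179.97
[0.52237963 0.08291778 0.10007318] [ 0.5245994  -0.74149681  0.93994959]
```

View pics/w1.png

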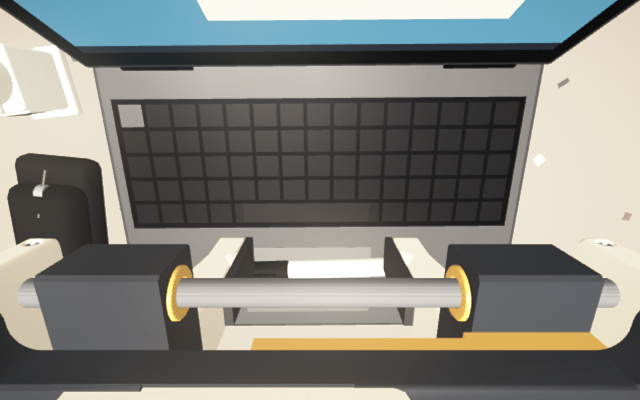

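View pics/s1.png

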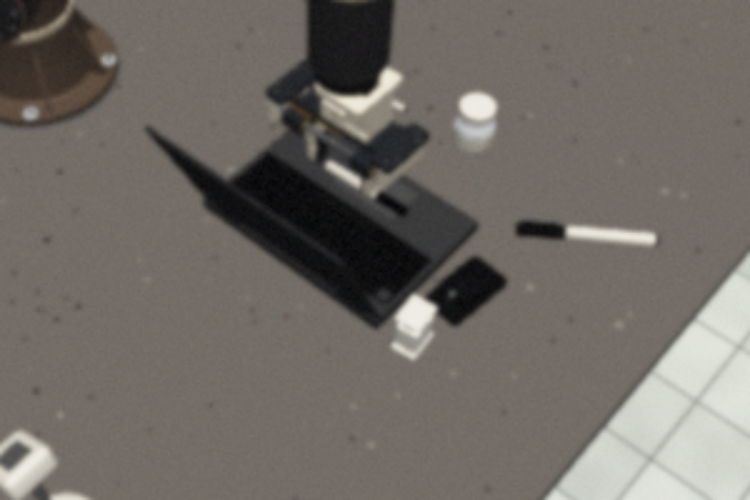

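The wrist view shows the marker at row ~268, beyond and between the fingertips, with the deck clear where they come down. Next I lower behind it.

Call:
{"op": "jog_arm", "data": {
  "motion": [
    {"dx": 0.02,"dy": 0,"dz": 0,"twist": 0},
    {"dx": 0.035,"dy": 0,"dz": 0,"twist": 0},
    {"dx": 0.045,"dy": 0,"dz": 0,"twist": 0},
    {"dx": 0.055,"dy": 0,"dz": 0,"twist": 0},
    {"dx": 0.06,"dy": 0,"dz": 0,"twist": 0},
    {"dx": 0.064,"dy": 0,"dz": 0,"twist": 0},
    {"dx": 0.067,"dy": 0,"dz": 0,"twist": 0},
    {"dx": 0.067,"dy": 0,"dz": 0,"twist": 0},
    {"dx": 0.067,"dy": 0,"dz": 0,"twist": 0}
  ]
}}

```text
t: 3.87
eef_pos: [0.5229, 0.0833, 0.0338]
ee_rot: [-2.884, 1.57, 0.257]
force: [-0.4, -1.1, 0.6]
width: 0.0699
```

Run:
```python
from h import *
print(arm.get_state()['eef_pos'],arm.get_state()['force'],arm.camera_model("wrist"))
a=arm.grab_frame("wrist")[:,:,::-1]
cv2.imwrite("pics/w2.png",a)
```

```text
[0.52288786 0.08330248 0.03382167] [-0.37205381 -1.12742904  0.58600809] {'camera_matrix': array([[322.74000892,   0.        , 318.34365027],
       [  0.        , 322.74000892, 198.34971051],
       [  0.        ,   0.        ,   1.        ]]), 'eye': array([0.52319503, 0.00414066, 0.18221563]), 'attitude': array([ 2.84385512e+00, -5.75231071e-04, -3.14076140e+00])}
```

View pics/w2.png

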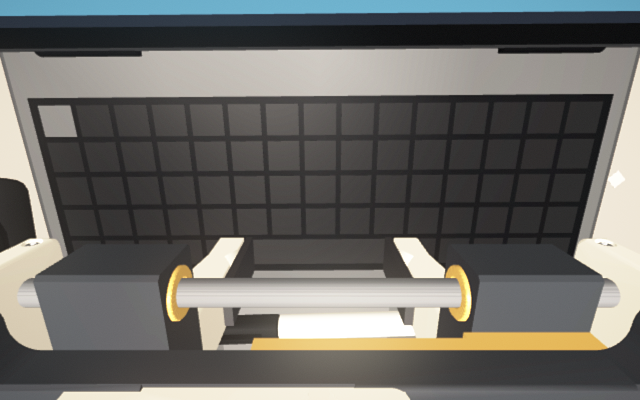

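The marker is at row ~327, just ahead of both fingers, and nothing is touching yet. I'll push slowly toward +y.

Call:
{"op": "jog_arm", "data": {
  "motion": [
    {"dx": 0,"dy": -0.008,"dz": 0,"twist": 0},
    {"dx": 0,"dy": -0.014,"dz": 0,"twist": 0},
    {"dx": 0,"dy": -0.018,"dz": 0,"twist": 0},
    {"dx": 0,"dy": -0.021,"dz": 0,"twist": 0},
    {"dx": 0,"dy": -0.024,"dz": 0,"twist": 0},
    {"dx": 0,"dy": -0.027,"dz": 0,"twist": 0},
    {"dx": 0,"dy": -0.03,"dz": 0,"twist": 0},
    {"dx": 0,"dy": -0.033,"dz": 0,"twist": 0},
    {"dx": 0,"dy": -0.036,"dz": 0,"twist": 0},
    {"dx": 0,"dy": -0.039,"dz": 0,"twist": 0},
    {"dx": 0,"dy": -0.042,"dz": 0,"twist": 0},
    {"dx": 0,"dy": -0.045,"dz": 0,"twist": 0},
    {"dx": 0,"dy": -0.048,"dz": 0,"twist": 0},
    {"dx": 0,"dy": -0.051,"dz": 0,"twist": 0},
    {"dx": 0,"dy": -0.054,"dz": 0,"twist": 0},
    {"dx": 0,"dy": -0.057,"dz": 0,"twist": 0},
    {"dx": 0,"dy": -0.06,"dz": 0,"twist": 0}
  ]
}}

```text
t: 5.33
eef_pos: [0.5227, 0.1435, 0.0335]
ee_rot: [1.154, 1.571, -1.987]
force: [0.2, -0.1, 0.1]
width: 0.0699
```

Run:
```python
from h import *
print(arm.get_state()['eef_pos'],arm.get_state()['force'])
b=arm.grab_frame("scene")[:,:,::-1]
cv2.imwrite("pics/s2.png",cv2.resize(b[100:230,250:450],None,fx=4,fy=4,interpolation=2))
a=arm.grab_frame("wrist")[:,:,::-1]
cv2.imwrite("pics/w3.png",a)
```

```text
[0.52266624 0.14351793 0.03354529] [ 0.23095235 -0.09788696  0.07466848]
```

View pics/s2.png

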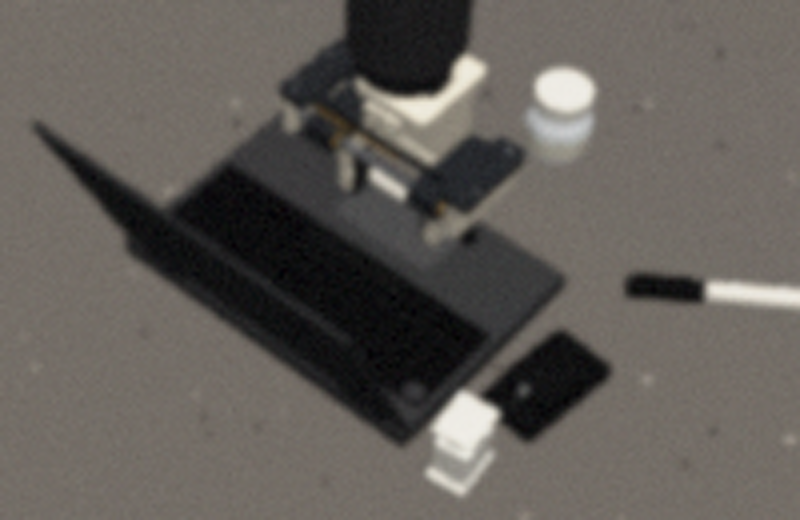

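View pics/w3.png

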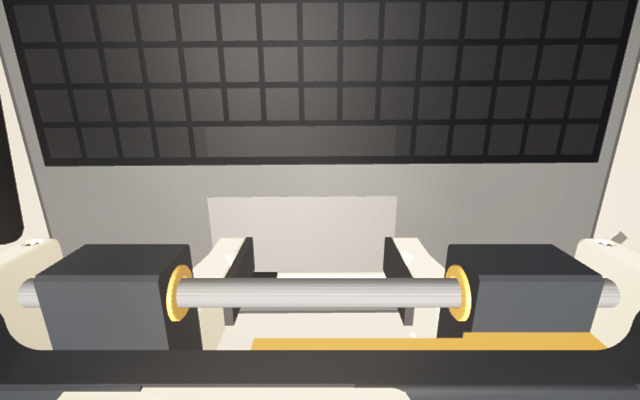

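Run:
```python
from h import *
for p in [(265,275),(330,274),(330,272),(330,280),(230,322),(230,240)]:print(p,onz("wrist",p,.025), onz("wrist",p,.0225))
for y in (.163,.1435,.153): print(proj("wrist",(.52,y,.0225)),proj("wrist",(.52,y,.025)))
b=arm.grab_frame("top")[:,:,::-1]
cv2.imwrite("pics/t2.png",cv2.resize(b[130:330,130:350],None,fx=3,fy=3,interpolation=2))
```

```text
(265, 275) [0.55213632 0.15670919 0.025     ] [0.55259894 0.15817745 0.0225    ]
(330, 274) [0.51648255 0.15606578 0.025     ] [0.51637726 0.15752379 0.0225    ]
(330, 272) [0.51649701 0.15483269 0.025     ] [0.51639196 0.15627105 0.0225    ]
(330, 280) [0.51643879 0.15979557 0.025     ] [0.5163328  0.16131299 0.0225    ]
(230, 322) [0.57375247 0.18728658 0.025     ] [0.57455939 0.18924188 0.0225    ]
(230, 240) [0.56967825 0.13580964 0.025     ] [0.57042028 0.136945   0.0225    ]
[323.4379327  282.64371369] [323.50932311 285.09243399]
[323.64460997 251.12882253] [323.72120981 253.22358602]
[323.5422652  266.73472032] [323.61626232 269.00822721]
```

View pics/t2.png

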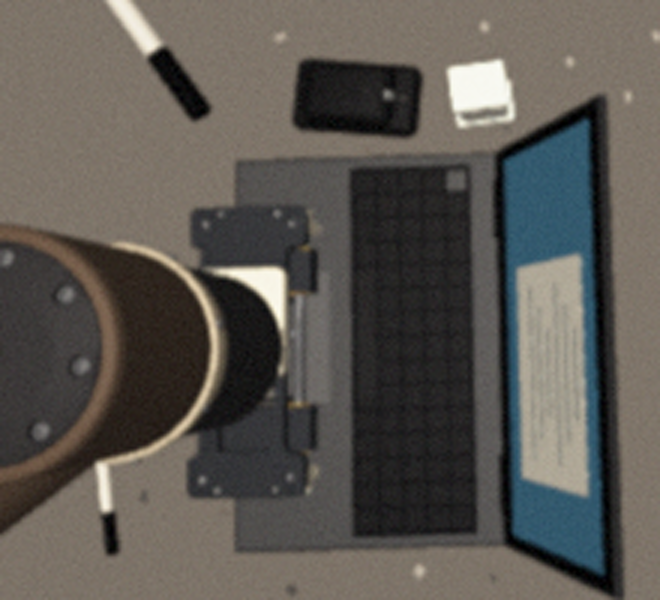

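The marker's near side is at y≈0.156, right at the finger faces (0.153), so the push is working. I'll continue past the front edge.

Call:
{"op": "jog_arm", "data": {
  "motion": [
    {"dx": 0,"dy": -0.003,"dz": 0,"twist": 0},
    {"dx": 0,"dy": -0.006,"dz": 0,"twist": 0},
    {"dx": 0,"dy": -0.009,"dz": 0,"twist": 0},
    {"dx": 0,"dy": -0.012,"dz": 0,"twist": 0},
    {"dx": 0,"dy": -0.015,"dz": 0,"twist": 0},
    {"dx": 0,"dy": -0.018,"dz": 0,"twist": 0},
    {"dx": 0,"dy": -0.021,"dz": 0,"twist": 0},
    {"dx": 0,"dy": -0.024,"dz": 0,"twist": 0},
    {"dx": 0,"dy": -0.027,"dz": 0,"twist": 0},
    {"dx": 0,"dy": -0.03,"dz": 0,"twist": 0},
    {"dx": 0,"dy": -0.033,"dz": 0,"twist": 0},
    {"dx": 0,"dy": -0.036,"dz": 0,"twist": 0},
    {"dx": 0,"dy": -0.039,"dz": 0,"twist": 0},
    {"dx": 0,"dy": -0.042,"dz": 0,"twist": 0},
    {"dx": 0,"dy": -0.045,"dz": 0,"twist": 0},
    {"dx": 0,"dy": -0.048,"dz": 0,"twist": 0},
    {"dx": 0,"dy": -0.051,"dz": 0,"twist": 0}
  ]
}}

```text
t: 6.9
eef_pos: [0.5227, 0.1945, 0.0336]
ee_rot: [-2.489, 1.571, 0.652]
force: [-0.6, 0.3, 0.4]
width: 0.0698
```

Run:
```python
from h import *
print(arm.get_state()['eef_pos'],arm.get_state()['force'])
a=arm.grab_frame("wrist")[:,:,::-1]
b=arm.grab_frame("scene")[:,:,::-1]
cv2.imwrite("pics/s3.png",cv2.resize(b[100:230,250:450],None,fx=4,fy=4,interpolation=2))
cv2.imwrite("pics/w4.png",a)
```

```text
[0.52268196 0.19454074 0.03359161] [-0.62097324  0.34404273  0.42144166]
```

View pics/s3.png

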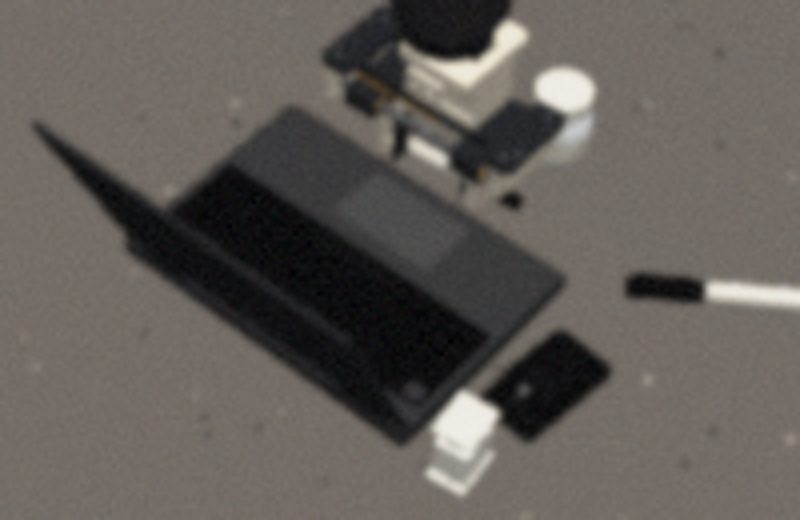

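View pics/w4.png

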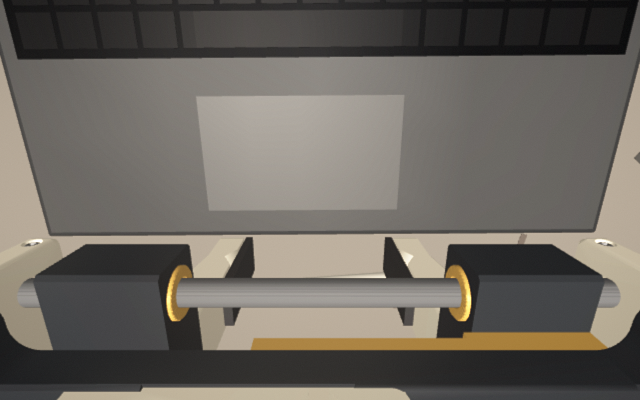

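Call:
{"op": "jog_arm", "data": {
  "motion": [
    {"dx": -0.015,"dy": 0,"dz": 0,"twist": 0},
    {"dx": -0.05,"dy": 0,"dz": 0,"twist": 0},
    {"dx": -0.09,"dy": 0,"dz": 0,"twist": 0},
    {"dx": -0.13,"dy": 0,"dz": 0,"twist": 0},
    {"dx": -0.17,"dy": 0.0,"dz": 0,"twist": 0},
    {"dx": -0.21,"dy": 0.0,"dz": 0,"twist": 0},
    {"dx": -0.25,"dy": 0.0,"dz": 0,"twist": 0},
    {"dx": -0.29,"dy": 0.01,"dz": 0,"twist": 0},
    {"dx": -0.3,"dy": 0.05,"dz": 0,"twist": 0},
    {"dx": -0.3,"dy": 0.09,"dz": 0,"twist": 0},
    {"dx": -0.3,"dy": 0.13,"dz": 0,"twist": 0},
    {"dx": -0.3,"dy": 0.17,"dz": 0,"twist": 0},
    {"dx": -0.3,"dy": 0.21,"dz": 0,"twist": 0},
    {"dx": -0.3,"dy": 0.25,"dz": 0,"twist": 0},
    {"dx": -0.3,"dy": 0.29,"dz": 0,"twist": 0},
    {"dx": -0.3,"dy": 0.33,"dz": 0,"twist": 0},
    {"dx": -0.3,"dy": 0.35,"dz": 0,"twist": 0},
    {"dx": -0.3,"dy": 0.355,"dz": 0,"twist": 0},
    {"dx": -0.3,"dy": 0.355,"dz": 0,"twist": 0}
  ]
}}

```text
t: 8.58
eef_pos: [0.5223, -0.1623, 0.3332]
ee_rot: [-0.068, 1.57, 3.071]
force: [0.2, 1.0, 0.2]
width: 0.0701
```

Run:
```python
from h import *
print(arm.get_state()['eef_pos'],arm.get_state()['force'])
plan((.523,-.155,.206))
a=arm.grab_frame("top")[:,:,::-1]
b=arm.grab_frame("scene")[:,:,::-1]
cv2.imwrite("pics/s4.png",cv2.resize(b[100:230,250:450],None,fx=4,fy=4,interpolation=2))
cv2.imwrite("pics/t4.png",cv2.resize(a[90:340,120:400],None,fx=2.4,fy=2.4,interpolation=2))
```

```text
[ 0.52228166 -0.16229736  0.33323936] [0.1662598  1.03845884 0.16406162]
tool axes [[-0.001, -0.003, -1.0], [0.0, -1.0, 0.003], [-1.0, -0.0, 0.001]] d [ 0.1272 -0.0073 -0.0008] jaw deg 179.85
```

View pics/s4.png

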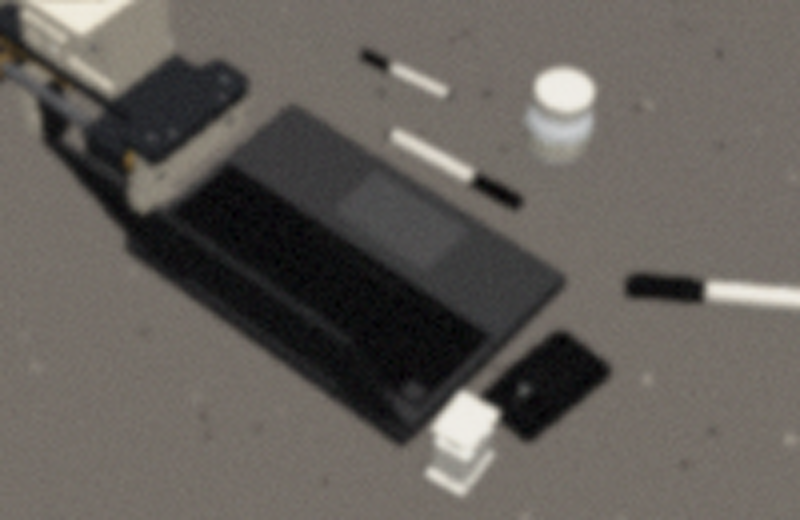

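View pics/t4.png

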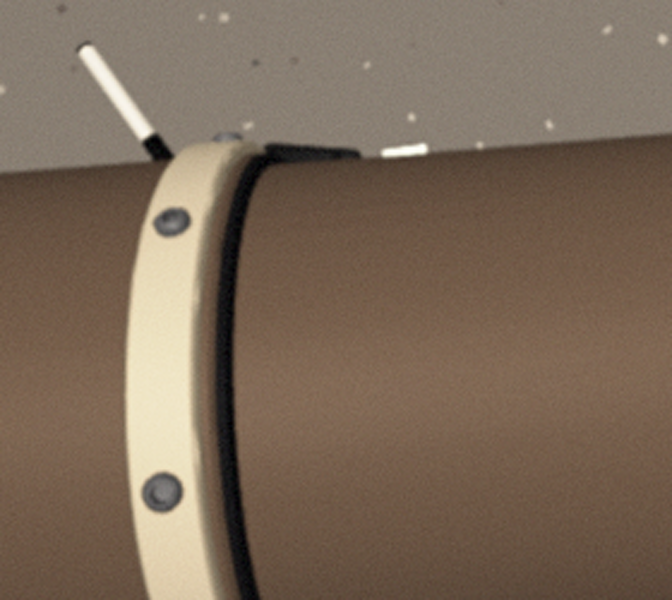

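The scene view shows the marker lying flat on the counter, clear of the laptop, with its tail at crop (395,135) and cap at (518,200). It is well short of the jar, and the laptop has not moved. Now I lower behind the lid.

Call:
{"op": "jog_arm", "data": {
  "motion": [
    {"dx": 0.03,"dy": 0,"dz": 0,"twist": 0},
    {"dx": 0.06,"dy": 0,"dz": 0,"twist": 0},
    {"dx": 0.09,"dy": 0,"dz": 0,"twist": 0},
    {"dx": 0.11,"dy": 0,"dz": 0,"twist": 0},
    {"dx": 0.12,"dy": 0,"dz": 0,"twist": 0},
    {"dx": 0.127,"dy": 0,"dz": 0,"twist": 0},
    {"dx": 0.127,"dy": 0,"dz": 0,"twist": 0},
    {"dx": 0.127,"dy": 0,"dz": 0,"twist": 0}
  ]
}}

```text
t: 9.35
eef_pos: [0.5235, -0.1604, 0.2076]
ee_rot: [2.896, 1.569, -0.245]
force: [-0.1, -0.2, 0.9]
width: 0.0702
```

Run:
```python
from h import *
print(arm.get_state()['eef_pos'],arm.get_state()['force'])
for p in [(395,135),(518,203)]: print(onz("scene",(250+p[0]/4,100+p[1]/4),.007))
b=arm.grab_frame("scene")[:,:,::-1]
cv2.imwrite("pics/s5.png",cv2.resize(b[80:230,230:450],None,fx=3.5,fy=3.5,interpolation=2))
cv2.imwrite("pics/w5.png",arm.grab_frame("wrist")[:,:,::-1])
```

```text
[ 0.52350816 -0.16036907  0.20758222] [-0.0888406  -0.18236523  0.92778542]
[0.45904995 0.22158326 0.007     ]
[0.58787287 0.23022783 0.007     ]
```

View pics/s5.png

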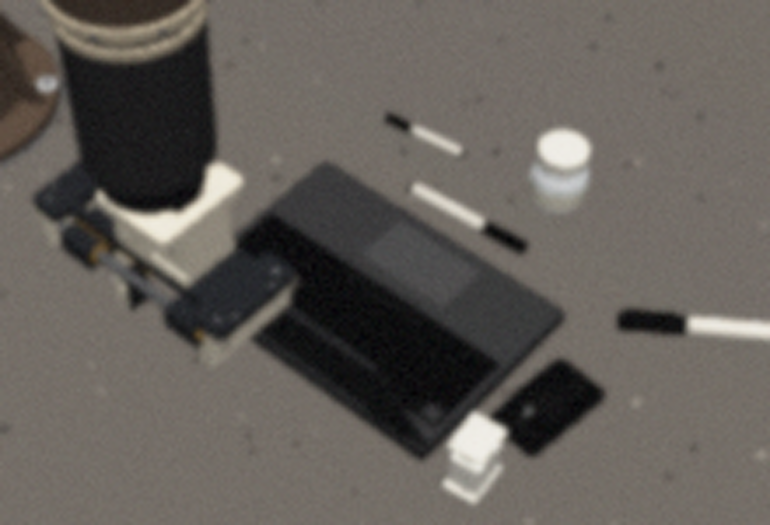

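View pics/w5.png

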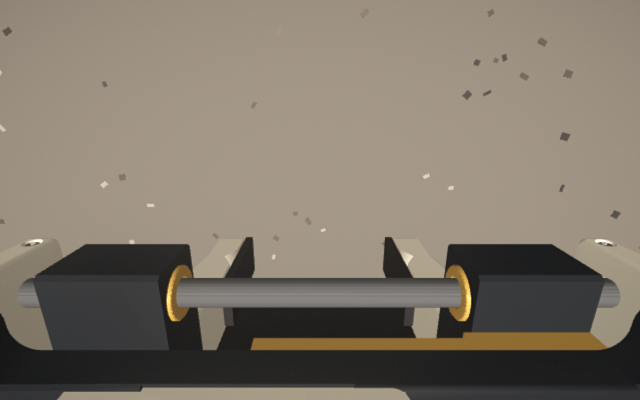

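Call:
{"op": "jog_arm", "data": {
  "motion": [
    {"dx": 0,"dy": -0.008,"dz": 0,"twist": 0},
    {"dx": 0,"dy": -0.016,"dz": 0,"twist": 0},
    {"dx": 0,"dy": -0.024,"dz": 0,"twist": 0},
    {"dx": 0,"dy": -0.032,"dz": 0,"twist": 0},
    {"dx": 0,"dy": -0.038,"dz": 0,"twist": 0},
    {"dx": 0,"dy": -0.042,"dz": 0,"twist": 0},
    {"dx": 0,"dy": -0.045,"dz": 0,"twist": 0},
    {"dx": 0,"dy": -0.048,"dz": 0,"twist": 0},
    {"dx": 0,"dy": -0.051,"dz": 0,"twist": 0},
    {"dx": 0,"dy": -0.054,"dz": 0,"twist": 0},
    {"dx": 0,"dy": -0.057,"dz": 0,"twist": 0},
    {"dx": 0,"dy": -0.06,"dz": 0,"twist": 0}
  ]
}}

```text
t: 10.45
eef_pos: [0.523, -0.1018, 0.2074]
ee_rot: [1.836, 1.569, -1.305]
force: [0.2, -5.5, 3.3]
width: 0.0699
```

Run:
```python
from h import *
print(arm.get_state()['eef_pos'],arm.get_state()['force'])
H=np.array([-.0195,.0215]); r=.175
for th in list(range(90,-1,-5)):
    t=np.radians(th); C=H+r*np.array([np.cos(t),np.sin(t)])+.003*np.array([-np.sin(t),np.cos(t)])
    print(th,(C+[-.0095,.011]).round(4))
```

```text
[ 0.5229608  -0.10176109  0.20738694] [ 0.1719339  -5.4527272   3.28369614]
90 [-0.032   0.2075]
85 [-0.0167  0.2071]
80 [-0.0016  0.2054]
75 [0.0134 0.2023]
70 [0.028 0.198]
65 [0.0422 0.1924]
60 [0.0559 0.1856]
55 [0.0689 0.1776]
50 [0.0812 0.1685]
45 [0.0926 0.1584]
40 [0.1031 0.1473]
35 [0.1126 0.1353]
30 [0.1211 0.1226]
25 [0.1283 0.1092]
20 [0.1344 0.0952]
15 [0.1393 0.0807]
10 [0.1428 0.0658]
5 [0.1451 0.0507]
0 [0.146  0.0355]
```

Contact made at about 6 N, in line with the stated hinge friction. I'll continue to upright.

Call:
{"op": "jog_arm", "data": {
  "motion": [
    {"dx": 0,"dy": -0.0035,"dz": 0,"twist": 0},
    {"dx": 0,"dy": -0.007,"dz": 0,"twist": 0},
    {"dx": 0,"dy": -0.0105,"dz": 0,"twist": 0},
    {"dx": 0,"dy": -0.014,"dz": 0,"twist": 0},
    {"dx": 0,"dy": -0.0175,"dz": 0,"twist": 0},
    {"dx": 0,"dy": -0.021,"dz": 0,"twist": 0},
    {"dx": 0,"dy": -0.0245,"dz": 0,"twist": 0},
    {"dx": 0,"dy": -0.028,"dz": 0,"twist": 0},
    {"dx": 0,"dy": -0.0315,"dz": 0,"twist": 0},
    {"dx": 0,"dy": -0.035,"dz": 0,"twist": 0},
    {"dx": 0,"dy": -0.0385,"dz": 0,"twist": 0},
    {"dx": 0,"dy": -0.042,"dz": 0,"twist": 0},
    {"dx": 0,"dy": -0.0455,"dz": 0,"twist": 0},
    {"dx": 0,"dy": -0.049,"dz": 0,"twist": 0},
    {"dx": 0,"dy": -0.0525,"dz": 0,"twist": 0},
    {"dx": 0,"dy": -0.056,"dz": 0,"twist": 0},
    {"dx": 0,"dy": -0.0595,"dz": 0,"twist": 0},
    {"dx": 0,"dy": -0.063,"dz": 0,"twist": 0},
    {"dx": 0,"dy": -0.0665,"dz": 0,"twist": 0},
    {"dx": 0,"dy": -0.07,"dz": 0,"twist": 0}
  ]
}}

```text
t: 12.12
eef_pos: [0.5226, -0.0304, 0.2065]
ee_rot: [0.168, 1.571, -2.974]
force: [-1.8, -4.1, 2.9]
width: 0.0698
```

Run:
```python
from h import *
print(arm.get_state()['eef_pos'],arm.get_state()['force'])
b=arm.grab_frame("scene")[:,:,::-1]
cv2.imwrite("pics/s6.png",cv2.resize(b[80:230,230:450],None,fx=3.5,fy=3.5,interpolation=2))
```

```text
[ 0.52259364 -0.03044063  0.2065082 ] [-1.80319768 -4.0968959   2.91118982]
```

View pics/s6.png

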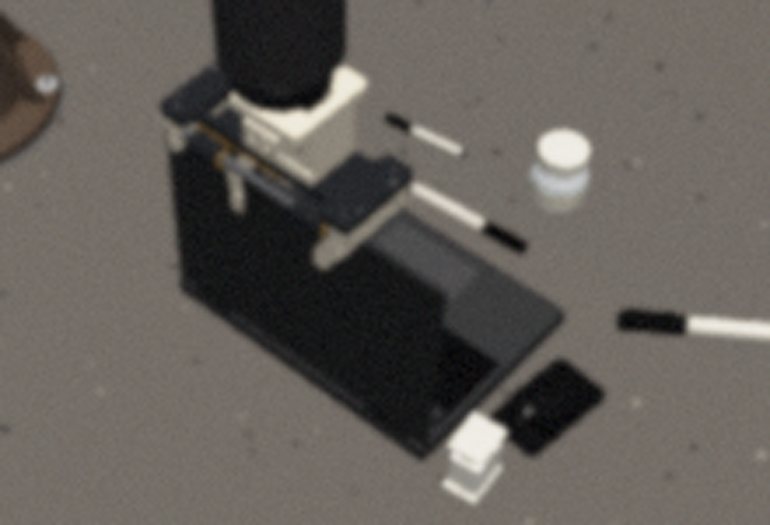

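The lid is upright. The base corner is still at crop (565,315), so the laptop hasn't slid. Next the arc over.

Call:
{"op": "jog_arm", "data": {
  "motion": [
    {"dx": 0.0001,"dy": -0.005,"dz": 0,"twist": 0},
    {"dx": 0.0002,"dy": -0.01,"dz": 0,"twist": 0},
    {"dx": 0.0004,"dy": -0.015,"dz": 0,"twist": 0},
    {"dx": 0.001,"dy": -0.02,"dz": 0,"twist": 0},
    {"dx": 0.0015,"dy": -0.025,"dz": 0,"twist": 0},
    {"dx": 0.0021,"dy": -0.03,"dz": 0,"twist": 0},
    {"dx": 0.003,"dy": -0.035,"dz": 0,"twist": 0},
    {"dx": 0.004,"dy": -0.04,"dz": 0,"twist": 0},
    {"dx": 0.0052,"dy": -0.0454,"dz": 0,"twist": 0},
    {"dx": 0.0065,"dy": -0.0503,"dz": 0,"twist": 0},
    {"dx": 0.008,"dy": -0.0552,"dz": 0,"twist": 0},
    {"dx": 0.0095,"dy": -0.06,"dz": 0,"twist": 0},
    {"dx": 0.0113,"dy": -0.0648,"dz": 0,"twist": 0},
    {"dx": 0.0132,"dy": -0.0695,"dz": 0,"twist": 0},
    {"dx": 0.0151,"dy": -0.0742,"dz": 0,"twist": 0},
    {"dx": 0.0173,"dy": -0.0788,"dz": 0,"twist": 0},
    {"dx": 0.0196,"dy": -0.0834,"dz": 0,"twist": 0},
    {"dx": 0.0219,"dy": -0.0879,"dz": 0,"twist": 0}
  ]
}}

```text
t: 13.67
eef_pos: [0.5227, 0.0576, 0.1844]
ee_rot: [-1.369, 1.571, 1.773]
force: [-0.9, -3.6, 0.1]
width: 0.0701
```

Run:
```python
from h import *
print(arm.get_state()['eef_pos'],arm.get_state()['force'])
```

```text
[0.52268347 0.05759547 0.18442815] [-0.94707015 -3.57911032  0.10399968]
```

Call:
{"op": "jog_arm", "data": {
  "motion": [
    {"dx": 0.0026,"dy": -0.0044,"dz": 0,"twist": 0},
    {"dx": 0.0053,"dy": -0.0087,"dz": 0,"twist": 0},
    {"dx": 0.008,"dy": -0.013,"dz": 0,"twist": 0},
    {"dx": 0.011,"dy": -0.0172,"dz": 0,"twist": 0},
    {"dx": 0.014,"dy": -0.0213,"dz": 0,"twist": 0},
    {"dx": 0.0171,"dy": -0.0253,"dz": 0,"twist": 0},
    {"dx": 0.0204,"dy": -0.0292,"dz": 0,"twist": 0},
    {"dx": 0.0238,"dy": -0.033,"dz": 0,"twist": 0},
    {"dx": 0.0272,"dy": -0.0367,"dz": 0,"twist": 0},
    {"dx": 0.0308,"dy": -0.0403,"dz": 0,"twist": 0},
    {"dx": 0.0345,"dy": -0.0438,"dz": 0,"twist": 0},
    {"dx": 0.0383,"dy": -0.0472,"dz": 0,"twist": 0},
    {"dx": 0.0422,"dy": -0.0505,"dz": 0,"twist": 0},
    {"dx": 0.0462,"dy": -0.0537,"dz": 0,"twist": 0},
    {"dx": 0.0503,"dy": -0.0567,"dz": 0,"twist": 0},
    {"dx": 0.0545,"dy": -0.0597,"dz": 0,"twist": 0},
    {"dx": 0.0587,"dy": -0.0625,"dz": 0,"twist": 0},
    {"dx": 0.063,"dy": -0.0652,"dz": 0,"twist": 0}
  ]
}}

```text
t: 15.17
eef_pos: [0.5227, 0.1226, 0.1213]
ee_rot: [-2.581, 1.571, 0.561]
force: [0.3, -1.0, 0.1]
width: 0.0699
```

Run:
```python
from h import *
print(arm.get_state()['eef_pos'],arm.get_state()['force'])
b=arm.grab_frame("scene")[:,:,::-1]
cv2.imwrite("pics/s7.png",cv2.resize(b[80:230,230:450],None,fx=3.5,fy=3.5,interpolation=2))
```

```text
[0.52274038 0.12262721 0.12127122] [ 0.28030175 -1.0126858   0.08361673]
```

View pics/s7.png

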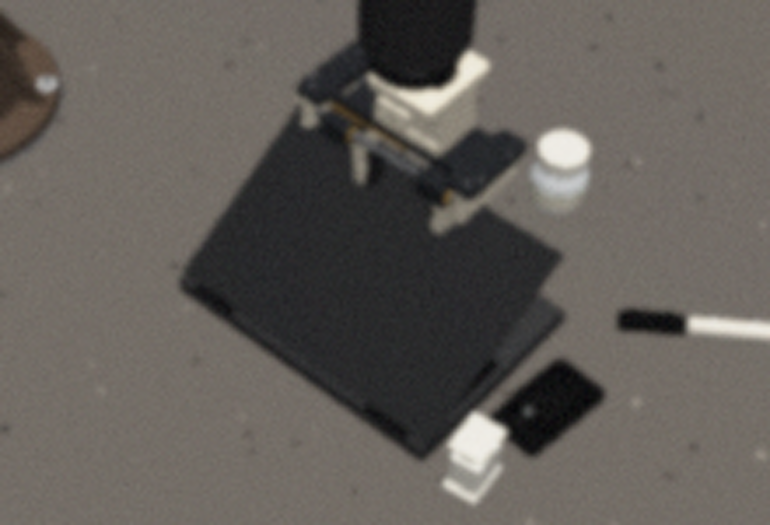

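Call:
{"op": "jog_arm", "data": {
  "motion": [
    {"dx": 0.0045,"dy": -0.0025,"dz": 0,"twist": 0},
    {"dx": 0.009,"dy": -0.0049,"dz": 0,"twist": 0},
    {"dx": 0.0134,"dy": -0.0072,"dz": 0,"twist": 0},
    {"dx": 0.018,"dy": -0.0094,"dz": 0,"twist": 0},
    {"dx": 0.0227,"dy": -0.0114,"dz": 0,"twist": 0},
    {"dx": 0.0274,"dy": -0.0133,"dz": 0,"twist": 0},
    {"dx": 0.032,"dy": -0.015,"dz": 0,"twist": 0},
    {"dx": 0.0365,"dy": -0.0166,"dz": 0,"twist": 0},
    {"dx": 0.041,"dy": -0.018,"dz": 0,"twist": 0},
    {"dx": 0.0445,"dy": -0.0189,"dz": 0,"twist": 0},
    {"dx": 0.048,"dy": -0.0197,"dz": 0,"twist": 0},
    {"dx": 0.0515,"dy": -0.0206,"dz": 0,"twist": 0},
    {"dx": 0.055,"dy": -0.0213,"dz": 0,"twist": 0},
    {"dx": 0.058,"dy": -0.0219,"dz": 0,"twist": 0},
    {"dx": 0.061,"dy": -0.0225,"dz": 0,"twist": 0},
    {"dx": 0.064,"dy": -0.023,"dz": 0,"twist": 0},
    {"dx": 0.067,"dy": -0.0235,"dz": 0,"twist": 0},
    {"dx": 0.07,"dy": -0.0238,"dz": 0,"twist": 0},
    {"dx": 0.0725,"dy": -0.024,"dz": 0,"twist": 0},
    {"dx": 0.075,"dy": -0.0242,"dz": 0,"twist": 0}
  ]
}}

```text
t: 16.88
eef_pos: [0.5227, 0.1466, 0.0464]
ee_rot: [-2.099, 1.571, 1.042]
force: [-0.2, -1.0, 1.1]
width: 0.07
```

Run:
```python
from h import *
print(arm.get_state()['eef_pos'],arm.get_state()['force'])
```

```text
[0.52268798 0.14660417 0.04642189] [-0.21186196 -1.01685449  1.05969581]
```

Call:
{"op": "jog_arm", "data": {
  "motion": [
    {"dx": 0.0015,"dy": 0,"dz": 0,"twist": 0},
    {"dx": 0.003,"dy": 0,"dz": 0,"twist": 0},
    {"dx": 0.0045,"dy": 0,"dz": 0,"twist": 0},
    {"dx": 0.006,"dy": 0,"dz": 0,"twist": 0},
    {"dx": 0.007,"dy": 0,"dz": 0,"twist": 0},
    {"dx": 0.008,"dy": 0,"dz": 0,"twist": 0},
    {"dx": 0.009,"dy": 0,"dz": 0,"twist": 0},
    {"dx": 0.0095,"dy": 0,"dz": 0,"twist": 0},
    {"dx": 0.01,"dy": 0,"dz": 0,"twist": 0},
    {"dx": 0.01,"dy": 0,"dz": 0,"twist": 0}
  ]
}}

```text
t: 17.72
eef_pos: [0.5228, 0.1465, 0.0366]
ee_rot: [-3.025, 1.571, 0.117]
force: [0.7, 0.1, 1.4]
width: 0.0703
```

Run:
```python
from h import *
print(arm.get_state()['eef_pos'],arm.get_state()['force'],arm.get_state()['joint_efforts'])
```

```text
[0.5227565  0.14651328 0.0366305 ] [0.67024029 0.07118174 1.40419019] [-1.01976581e-01 -4.85500216e+01  1.93027890e+01  4.60496619e+00
 -1.47846700e-01 -5.24930765e-04]
```

Call:
{"op": "jog_arm", "data": {
  "motion": [
    {"dx": 0.0004,"dy": 0,"dz": 0,"twist": 0},
    {"dx": 0.0008,"dy": 0,"dz": 0,"twist": 0},
    {"dx": 0.0012,"dy": 0,"dz": 0,"twist": 0},
    {"dx": 0.0012,"dy": 0,"dz": 0,"twist": 0}
  ]
}}

```text
t: 18.05
eef_pos: [0.5227, 0.1466, 0.0358]
ee_rot: [-2.855, 1.571, 0.287]
force: [-0.9, -0.0, 4.5]
width: 0.0699
```

Call:
{"op": "jog_arm", "data": {
  "motion": [
    {"dx": 0.0004,"dy": 0,"dz": 0,"twist": 0},
    {"dx": 0.0008,"dy": 0,"dz": 0,"twist": 0},
    {"dx": 0.0008,"dy": 0,"dz": 0,"twist": 0}
  ]
}}

```text
t: 18.3
eef_pos: [0.5228, 0.1465, 0.0357]
ee_rot: [-3.041, 1.57, 0.101]
force: [-3.6, -0.1, 12.0]
width: 0.0702
```

The fingertips stopped at z≈0.0247 while the force rose to 12 N. That is the shut height of 0.0245, so the lid is on its stop. I'll lift off and check.

Call:
{"op": "jog_arm", "data": {
  "motion": [
    {"dx": 0.0002,"dy": 0,"dz": 0,"twist": 0},
    {"dx": 0.0002,"dy": 0,"dz": 0,"twist": 0},
    {"dx": -0.003,"dy": 0,"dz": 0,"twist": 0},
    {"dx": -0.015,"dy": 0,"dz": 0,"twist": 0},
    {"dx": -0.05,"dy": 0,"dz": 0,"twist": 0},
    {"dx": -0.09,"dy": 0,"dz": 0,"twist": 0},
    {"dx": -0.13,"dy": 0,"dz": 0,"twist": 0},
    {"dx": -0.17,"dy": 0,"dz": 0,"twist": 0},
    {"dx": -0.21,"dy": 0,"dz": 0,"twist": 0},
    {"dx": -0.25,"dy": 0.02,"dz": 0,"twist": 0},
    {"dx": -0.28,"dy": 0.06,"dz": 0,"twist": 0},
    {"dx": -0.3,"dy": 0.1,"dz": 0,"twist": 0},
    {"dx": -0.3,"dy": 0.14,"dz": 0,"twist": 0},
    {"dx": -0.3,"dy": 0.18,"dz": 0,"twist": 0},
    {"dx": -0.3,"dy": 0.22,"dz": 0,"twist": 0},
    {"dx": -0.3,"dy": 0.26,"dz": 0,"twist": 0},
    {"dx": -0.3,"dy": 0.3,"dz": 0,"twist": 0},
    {"dx": -0.3,"dy": 0.34,"dz": 0,"twist": 0},
    {"dx": -0.3,"dy": 0.38,"dz": 0,"twist": 0},
    {"dx": -0.3,"dy": 0.42,"dz": 0,"twist": 0}
  ]
}}

```text
t: 19.97
eef_pos: [0.5219, -0.2756, 0.3344]
ee_rot: [-0.463, 1.57, 2.679]
force: [1.0, 1.0, -0.6]
width: 0.0697
```

Call:
{"op": "jog_arm", "data": {
  "motion": [
    {"dx": 0,"dy": 0.04,"dz": 0,"twist": 0},
    {"dx": 0,"dy": 0.08,"dz": 0.02,"twist": 0},
    {"dx": 0,"dy": 0.1,"dz": 0.06,"twist": 0},
    {"dx": 0,"dy": 0.12,"dz": 0.08,"twist": 0},
    {"dx": 0,"dy": 0.12,"dz": 0.08,"twist": 0}
  ]
}}

```text
t: 20.38
eef_pos: [0.4384, -0.3965, 0.3345]
ee_rot: [-0.083, 1.569, 3.054]
force: [0.8, 1.8, -0.3]
width: 0.0699
```

Run:
```python
from h import *
print(arm.get_state()['eef_pos'],arm.get_state()['force'])
b=arm.grab_frame("scene")[:,:,::-1]
cv2.imwrite("pics/s8.png",cv2.resize(b[80:230,230:450],None,fx=3.5,fy=3.5,interpolation=2))
a=arm.grab_frame("top")[:,:,::-1]
cv2.imwrite("pics/t8.png",a)
```

```text
[ 0.43841504 -0.39645335  0.33448711] [ 0.81869606  1.78604444 -0.30149301]
```

View pics/s8.png

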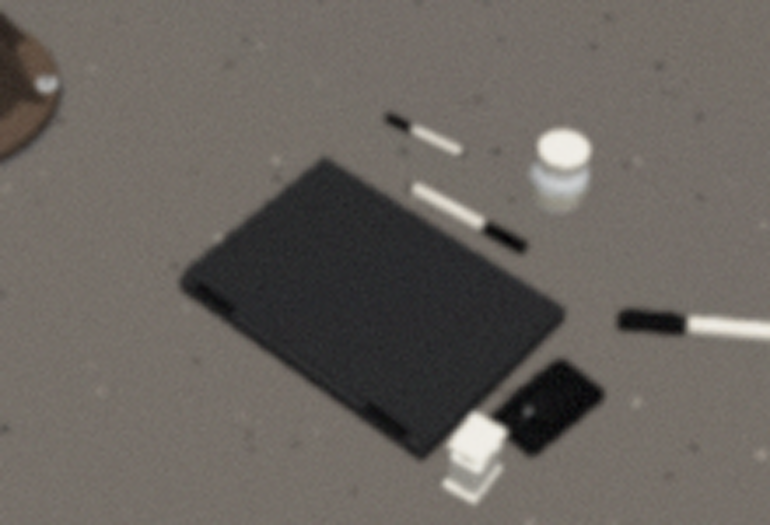

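View pics/t8.png

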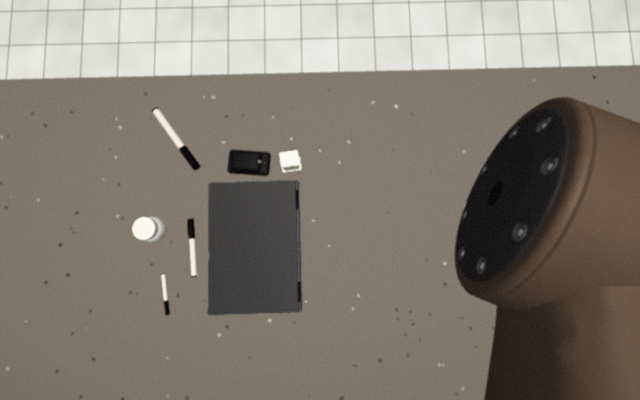

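The laptop is shut flat. The front edge is still at column 208 in the top view, the marker lies clear on the counter at (192,220)–(194,275), and the mouse, cartridge, jar and look-alike pens are where they were.

```bash
python3 -c "
from station import arm
print(arm.get_state()['qd'].round(3)); print(arm.job_done())"
```

```text
[ 0.037  0.006  0.009 -0.003  0.002 -0.008]
the job is handed in; nothing more can be done
None
```

I pushed the mid-sized marker off the palm rest with the open fingers. I then pushed the lid over from behind and pressed it shut, and handed the job in at about 20.5 s.

- **Lid:** it stopped with the fingertips at 24.7 mm, against a shut height of 24.5 mm, and the force rose to 12 N there. It stayed flat after I lifted off.
- **Marker:** it lies on the counter about 40 mm in front of the laptop, clear of the jar.
- **Laptop and the rest:** the pictures show no movement of the laptop, mouse, cartridge, jar or the other two pens.
- **Not checked:** the arm hid the barcode reader in the last top picture, so I could not confirm it by eye. My path stayed well above it or away from it, and I saw no contact force there.

No check failed or disagreed.

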